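# Loading lid knobs in the marking carrier and setting the scribing bar

### The job

Stand the three copper lid knobs upright in the wooden carrier, one in each well, setting each down gently rather than dropping it. Then lay the aluminium straightedge bar on the bench, standing on its narrow long side, flush along the carrier's red-striped front edge with its ends level with the carrier's ends, and let go. Leave the brass knobs and the steel punch standing where they are.

Things in the scene. Friction and masses are not known exactly. Their poses are not given: they have to be found in the camera images.
- copper1: Copper-coloured (orange-red): a lid knob 33 mm tall: a ball 30 mm across (centre 18 mm above the underside) on a short round foot 20 mm across; about 80 g, rigid, stands on its foot on the bench on a very thin flat leather patch; origin at the centre of its underside, z up along its axis
- copper2: Copper-coloured (orange-red): a lid knob 33 mm tall: a ball 30 mm across (centre 18 mm above the underside) on a short round foot 20 mm across; about 80 g, rigid, stands on its foot on the bench on a very thin flat leather patch; origin at the centre of its underside, z up along its axis
- copper3: Copper-coloured (orange-red): a lid knob 33 mm tall: a ball 30 mm across (centre 18 mm above the underside) on a short round foot 20 mm across; about 80 g, rigid, stands on its foot on the bench on a very thin flat leather patch; origin at the centre of its underside, z up along its axis
- brass1: Brass-coloured (yellow), not wanted, leave standing: a lid knob 33 mm tall: a ball 30 mm across (centre 18 mm above the underside) on a short round foot 20 mm across; about 80 g, rigid, stands on its foot on the bench on a very thin flat leather patch; origin at the centre of its underside, z up along its axis
- brass2: Brass-coloured (yellow), not wanted, leave standing: a lid knob 33 mm tall: a ball 30 mm across (centre 18 mm above the underside) on a short round foot 20 mm across; about 80 g, rigid, stands on its foot on the bench on a very thin flat leather patch; origin at the centre of its underside, z up along its axis
- carrier: Wooden carrier block fixed to the bench, 100 (x) x 220 (y) x 16 mm tall, with three round wells in a row. Origin at the centre of its underside; its y runs along the long edges. The front edge is the long vertical face at x = -50 mm, on the robot's side, marked by a red stripe on the top along it; its yaw varies by some 0.35 rad either way
- carrier_hole0 (a point): Centre of the mouth of well 0, level with the carrier's top (16 mm above the bench), at x = +14 mm, y = -70 mm in the carrier's frame; the well is 37 mm across and 6 mm deep with a flat floor. A knob in it stands with its underside 6 mm below this point
- carrier_hole1 (a point): Centre of the mouth of well 1, level with the carrier's top (16 mm above the bench), at x = +14 mm, y = 0 mm in the carrier's frame; the well is 37 mm across and 6 mm deep with a flat floor. A knob in it stands with its underside 6 mm below this point
- carrier_hole2 (a point): Centre of the mouth of well 2, level with the carrier's top (16 mm above the bench), at x = +14 mm, y = 70 mm in the carrier's frame; the well is 37 mm across and 6 mm deep with a flat floor. A knob in it stands with its underside 6 mm below this point
- bar: Plain aluminium straightedge bar, 16 (x) x 220 (y) x 30 mm tall, about 280 g, loose, standing on the bench on its 16 mm wide side; origin at the centre of its underside, y along its length; either of its two broad faces may be laid against the carrier. It is 14 mm taller than the carrier, so it can be held above the carrier's top while it lies against it
- punch: Steel punch, a plain upright cylinder 22 mm across and 45 mm tall standing among the knobs, not wanted, leave standing; origin at the centre of its underside

How it is judged:
By the outcome, as a careful person would: the job done as asked, in the order asked, and still so for the second after the job is handed in, with the robot touching nothing.
It also fails if it takes over 69 s, if anything falls off the work surface, if the arm or the gripper's body presses on something with over 40 N, if the wrist force passes 120 N, or if a joint passes its speed limit or range.

### The arm

A 6-joint arm with a two-finger parallel gripper is mounted at the origin on the work surface. World frame = base frame: x ahead of the robot, y to its left, z up, the work surface at z = 0. Lengths are in m, angles in degrees, forces in N, time in s.
With the tool pointing down it reaches from about 0.325 to 0.775 m from the base axis. Payload 5.5 kg.
Tool frame: the origin (TCP) lies at the centre of the arm's flange, where the gripper is bolted on; the fingertips stand 182 mm ahead of it and the grasp point (between the pads) lies 163 mm ahead of it; z points along the fingers, y is the line along which they close (so a half turn about z gives the same grasp; the last joint's range is limited). The gripper opens to 88 mm and grips with 3 to 60 N. Pads are 20 mm wide; open, the fingers measure 115 mm over their backs; the gripper's body (75 mm by 178 mm) begins 61 mm behind the grasp point.
Start: joints at [-79.796, 5.22, 70.514, -0, 104.267, -3.249], TCP at [0.14, -0.584, 0.405] pointing down, gripper open.
Joint ranges: [-164.24, 164.24], [-49.07, 125.15], [9.68, 141.18], [-86.29, 266.29], [3.28, 154.24], [-151.56, 151.56]. Speed limits (degrees/s): [147.25, 147.25, 172.46, 180, 180, 180].

### API

Orientations are given as [roll, pitch, yaw] about the fixed x, y, z axes, in that order (R = Rz(yaw) Ry(pitch) Rx(roll)).
In Python, from station import r gives the robot as it stands. The module is installed in compiled form; this text tells all that it offers. Calls block until the motion is done:
- r.reach(position, orientation): joint-space move of the TCP to a pose.
- r.servo_line(position, rotation=None, speed=0.15): straight line of the TCP; rotation=None keeps the orientation; speed is the mean speed in m/s.
- r.move_joints(angles): joint-space move.
- r.let_go() and r.grab(squeeze=None): open the fingers fully, or close them until they stop; squeeze is the grip in N (None keeps the last).
- r.wait(seconds).
- r.inverse_kinematics(position, orientation): joint angles nearest the present ones, or None.
- r.sense(): the state.
- r.snapshot(name): name is "side" or "top"; returns a dict with "frame" (420x560x3 uint8, red, green, blue), "fx", "fy", "cx", "cy" (pixels), "R" (3x3) and "t" (3): a world point X has camera coordinates R X + t. Camera axes: x right, y down, z forward; pixel columns grow to the right and rows downward; lengths in m; the calibration is good to about 2 mm. A picture is of the moment at which its call begins. There is no depth.
A pose or a line that the arm cannot do raises r.IKError and nothing moves.
- r.hand_in(): hands the job in; it is judged then, once.
The state is a dict: "clock": time; "joints": joint angles; "joint_vel": joint speeds; "joint_torque": joint torques, N m; "tcp_pos": TCP position; "orientation": TCP orientation; "contact_force": force on the tool from outside, world axes, zero at the start; "torque": the same for the moment, N m; "opening": finger opening in m; "gripper_force": force on a finger pad.
Only numpy, scipy, OpenCV 4.12 (cv2) and the standard library are available. Lean on these libraries where they do the work, as an engineer would, in place of code of your own. Each camera call takes 0.05 s, during which the arm holds its last target. There are 200 camera calls.

## Working session

There is one attempt and no reset: what is moved stays moved. The work goes in short steps, each a Python script; the robot and the scene stay as the last script left them, time stands still between calls to the robot, and variables do not carry over. Pictures are saved under pics/ and viewed, at most 10 in all, crops included, and the job is handed in when it is done.

```bash
mkdir -p pics; python3 - <<'E'
from station import r
import cv2,numpy as np
for n in("top","side"):
    s=r.snapshot(n);cv2.imwrite(f"pics/{n}0.png",s["frame"][:,:,::-1])
    print(n,s["fx"],s["fy"],s["cx"],s["cy"],np.round(s["R"],4).tolist(),np.round(s["t"],4), np.round(-np.array(s["R"]).T@s["t"],3))
print(r.sense())
E
```

```text
top 467.3800491038109 467.3800491038109 280.76393099411297 201.91661523652303 [[-0.0193, -0.9998, -0.0018], [-0.9969, 0.0194, -0.0763], [0.0763, 0.0003, -0.9971]] [0.0124 0.5452 1.304 ] [4.440e-01 1.000e-03 1.342e+00]
side 434.70790230074664 434.70790230074664 282.2641658026866 209.01753305907067 [[0.9892, -0.1451, 0.0203], [-0.0972, -0.7541, -0.6496], [0.1096, 0.6406, -0.76]] [-0.5437  0.0893  0.9551] [ 0.442 -0.623  0.795]
{'clock': 0.1, 'joints': array([-7.97950198e+01,  5.25785055e+00,  7.05750862e+01,  4.22989412e-04,
        1.04266744e+02, -3.25007142e+00]), 'joint_vel': array([ 0.02209157, -0.10893091, -0.19101487, -0.00340257, -0.0594997 ,
       -0.01357966]), 'joint_torque': array([ 1.35570768e-03, -4.47858882e+01, -4.07570422e+01,  6.99116313e-02,
        2.84546998e-02, -1.05139904e-04]), 'tcp_pos': array([ 0.13960308, -0.58358201,  0.4036285 ]), 'orientation': array([-1.79900503e+02, -6.06077146e-03,  1.34551502e+01]), 'contact_force': array([-0.07874256,  0.57411731,  0.49312511]), 'torque': array([ 0.01608321,  0.04070269, -0.02742781]), 'gripper_force': 0.0, 'opening': 0.08801807486823197}
```

View pics/top0.png

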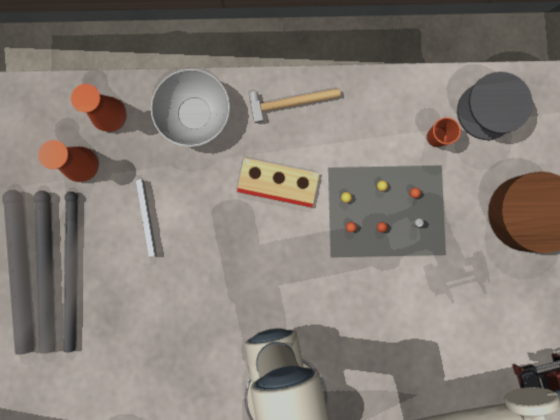

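View pics/side0.png

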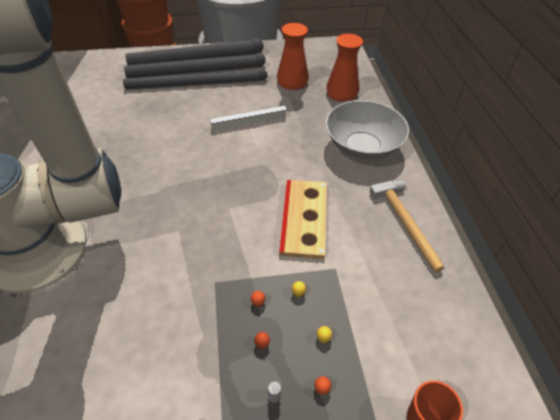

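The top view shows the carrier at about (279,182) with its red stripe at the bottom, and the bar at about (147,218). Copper knobs are at (416,193), (351,228) and (383,228), brass at (346,198) and (383,186), and the punch at (420,223). The side view shows the same things unobstructed.

```bash
cat > vis.py <<'E'
import cv2,numpy as np
from station import r
def ray(s,uv,z):
    R=np.array(s["R"]);c=-R.T@np.array(s["t"])
    uv=np.atleast_2d(np.asarray(uv,float))
    d=np.c_[(uv[:,0]-s["cx"])/s["fx"],(uv[:,1]-s["cy"])/s["fy"],np.ones(len(uv))]@R
    return c+d*((z-c[2])/d[:,2])[:,None]
def hsv(s): return cv2.cvtColor(s["frame"],cv2.COLOR_RGB2HSV)
def blobs(m,lo,hi,roi):
    x0,y0,x1,y1=roi;k=np.zeros(m.shape,np.uint8);k[y0:y1,x0:x1]=m[y0:y1,x0:x1]
    n,l,st,c=cv2.connectedComponentsWithStats(k)
    return [(c[i],st[i,4],(l==i)) for i in range(1,n) if lo<=st[i,4]<=hi]
def red(h): return cv2.inRange(h,(0,130,90),(14,255,255))|cv2.inRange(h,(170,130,90),(180,255,255))
def yel(h): return cv2.inRange(h,(17,60,90),(35,255,255))
def rect(s,mask,z):
    ys,xs=np.nonzero(mask); P=ray(s,np.c_[xs,ys],z)[:,:2]
    return cv2.minAreaRect((P*1000).astype(np.float32))
E
python3 - <<'E'
from vis import *
T=r.snapshot("top");S=r.snapshot("side")
for n,s,roi,croi,broi in(("top",T,(330,167,444,256),(230,150,325,215),(130,170,160,265)),("side",S,(215,270,375,420),(275,175,335,262),(205,100,292,135))):
    h=hsv(s);g=h[:,:,2]
    for nm,m in(("red",red(h)),("yel",yel(h)),("punch",cv2.inRange(h,(0,0,135),(180,60,255)))):
        for c,a,_ in blobs(m,15,600,roi): print(n,nm,np.round(c,1),a,"z18",np.round(ray(s,c,.018)[0,:2],4),"z45",np.round(ray(s,c,.045)[0,:2],4))
    for c,a,mk in blobs(red(h)|yel(h),500,9000,croi):
        print(n,"carrier",a,rect(s,cv2.morphologyEx(mk.astype(np.uint8),cv2.MORPH_CLOSE,np.ones((15,15))),.016))
        k=mk.astype(np.uint8)
    for c,a,mk in blobs(red(h),50,2000,croi): print(n,"stripe",a,rect(s,mk,.016))
    for c,a,mk in blobs(cv2.inRange(h,(0,0,0),(180,255,80)),30,600,croi): print(n,"well",a,np.round(c,1),np.round(ray(s,c,.016)[0],4))
    for th in(150,180,200,215):
      for c,a,mk in blobs(cv2.inRange(h,(0,0,th),(180,60,255)),100,3000,broi): print(n,"bar",th,a,rect(s,mk,.03))
def crop(s,x,y,w,h,f): return cv2.resize(s["frame"][y:y+h,x:x+w,::-1],(w*f,h*f),interpolation=cv2.INTER_NEAREST)
a=np.hstack([crop(T,325,160,125,100,4),np.vstack([crop(T,128,170,50,50,4),crop(T,128,220,50,50,4)])])
b=np.hstack([crop(S,205,95,100,45,4),crop(T,230,152,75,45,4)])
cv2.imwrite("pics/c1.png",np.vstack([a,np.pad(b,((0,0),(0,max(0,a.shape[1]-b.shape[1])),(0,0)))[:,:a.shape[1]]]))
E
```

```text
top red [414.7 192.5] 83 z18 [ 0.565  -0.3796] z45 [ 0.5625 -0.3718]
top red [350.7 226.6] 82 z18 [ 0.4717 -0.1945] z45 [ 0.4712 -0.1905]
top red [381.7 226.7] 81 z18 [ 0.4699 -0.2822] z45 [ 0.4694 -0.2764]
top yel [381.9 185.2] 102 z18 [ 0.5877 -0.287 ] z45 [ 0.5848 -0.2811]
top yel [345.9 196.8] 101 z18 [ 0.5565 -0.1836] z45 [ 0.5542 -0.1798]
top punch [337.5 167. ] 16 z18 [ 0.6425 -0.1621] z45 [ 0.6384 -0.1588]
top punch [442.6 180.4] 51 z18 [ 0.5982 -0.4605] z45 [ 0.5951 -0.451 ]
top punch [418.6 222.3] 48 z18 [ 0.4803 -0.3871] z45 [ 0.4795 -0.3792]
top punch [425. 255.] 17 z18 [ 0.3879 -0.4012] z45 [ 0.389  -0.3929]
top carrier 2326 ((602.857666015625, 9.540367126464844), (221.1146240234375, 100.31321716308594), 77.12451171875)
top stripe 293 ((559.1314086914062, 18.69300079345703), (216.27281188964844, 11.337099075317383), 76.9521484375)
top well 84 [254.6 172.5] [0.6315 0.0751 0.016 ]
top well 83 [278.5 177.5] [0.6157 0.007  0.016 ]
top well 85 [302.5 182.4] [ 0.6003 -0.0612  0.016 ]
top bar 150 2078 ((510.45855712890625, 385.6591796875), (265.5190124511719, 81.95588684082031)
[... 1149 characters left out ...]
ar 150 1418 ((501.18109130859375, 384.6417236328125), (155.46310424804688, 230.1966094970703), 88.22762298583984)
side bar 150 614 ((524.2167358398438, 343.5580139160156), (97.1551742553711, 201.2091827392578), 83.05998992919922)
side bar 180 1248 ((501.428955078125, 401.8011169433594), (120.64432525634766, 229.63037109375), 88.22761535644531)
side bar 180 427 ((522.8444213867188, 325.3283996582031), (60.63294219970703, 181.34750366210938), 83.06047058105469)
side bar 200 273 ((507.2094421386719, 388.7093505859375), (215.15158081054688, 17.805376052856445), 9.847274780273438)
side bar 215 208 ((507.44232177734375, 387.3749694824219), (215.14979553222656, 13.1802396774292), 9.810490608215332)
```

View pics/c1.png

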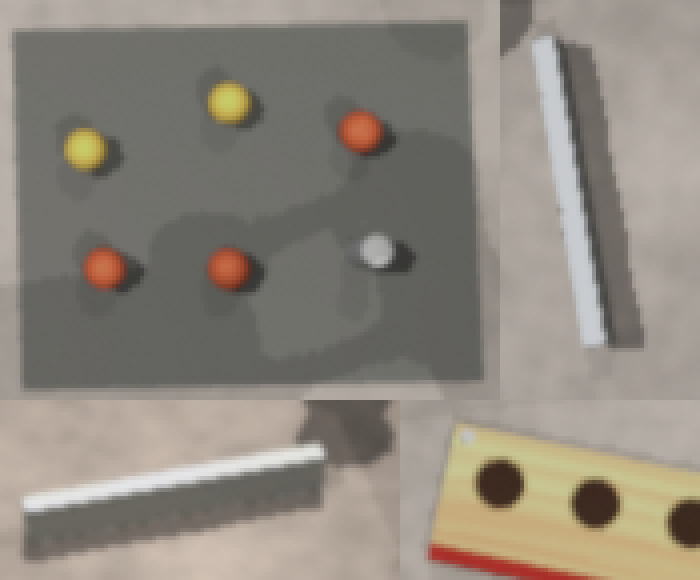

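```bash
cat > mot.py <<'E'
from vis import *
C=np.array([.6022,.0095]);YAW=-13.0;a=np.radians(YAW)
X=np.array([np.cos(a),np.sin(a)]);Y=np.array([-np.sin(a),np.cos(a)])
well=lambda k:C+.014*X+(k-1)*.07*Y
o=lambda y:[180,0,y]
fz=lambda:r.sense()["contact_force"][2]
def line(xy,z,yaw=None,speed=.15): r.servo_line([xy[0],xy[1],z],None if yaw is None else o(yaw),speed=speed)
def touch(xy,z0,z1,df=1.5,step=.0007):
    """lower in small steps until the upward force grows by df"""
    r.wait(.15);f0=fz();z=z0
    while z>z1:
        z-=step;line(xy,z,speed=.02)
        if fz()-f0>df: break
    return z,fz()-f0
def pick(xy):
    r.reach([*xy,.265],o(45));line(xy,.191,speed=.2)
    s=r.sense();print("down err",np.round(s["tcp_pos"]-[*xy,.191],4));r.grab(20)
    s=r.sense();print("grip",round(s["opening"],4),round(s["gripper_force"],1));line(xy,.27,speed=.25)
def place(xy):
    r.reach([*xy,.265],o(77));line(xy,.206,speed=.2)
    print("over err",np.round(r.sense()["tcp_pos"]-[*xy,.206],4),"touch",touch(xy,.206,.1985))
    print("open",round(r.sense()["opening"],4));r.let_go();line(xy,.27,speed=.25)
    print("t",r.sense()["clock"])
E
python3 - <<'E'
from mot import *
pick((.4713,-.194));place(well(2))
r.reach([.4697,-.2815,.3],o(45))
for n in("top","side"):cv2.imwrite(f"pics/{n}1.png",r.snapshot(n)["frame"][:,:,::-1])
t=cv2.imread("pics/top1.png");s=cv2.imread("pics/side1.png")
cv2.imwrite("pics/c2.png",np.hstack([cv2.resize(t[150:260,220:320],None,fx=4,fy=4),cv2.resize(s[170:280,270:360],None,fx=4,fy=4)]))
E
```

```text
down err [ 0.     -0.0005  0.0005]
grip 0.0289 20.0
over err [-0.0002 -0.0011 -0.0001] touch (0.19829999999999992, np.float64(1.5489513069634437))
open 0.0289
t 10.025
```

View pics/c2.png

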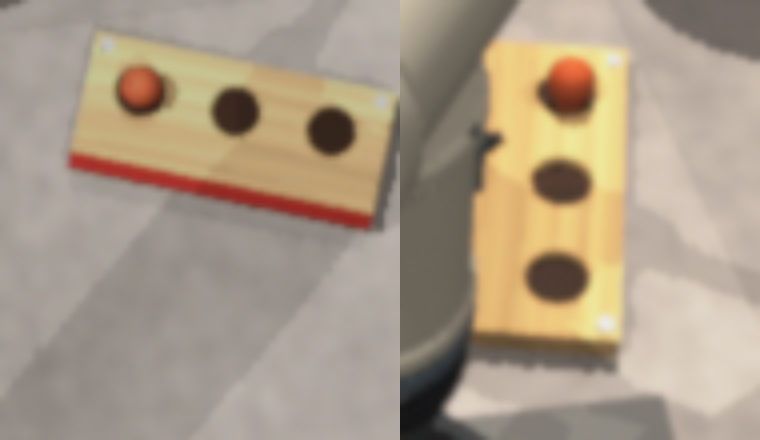

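The first knob stands upright in well 2, its ball at about (140,88) in the left crop. The touch came lower than expected, so I'll log the force trace on the next knob.

```bash
python3 - <<'E'
import re
s=open('mot.py').read()
s=s.replace("    while z>z1:\n        z-=step;line(xy,z,speed=.02)\n        if fz()-f0>df: break","    while z>z1:\n        z-=step;line(xy,z,speed=.02);q=r.sense();print('  z',round(z,4),'act',round(q['tcp_pos'][2],4),'f',round(q['contact_force'][2]-f0,2))\n        if q['contact_force'][2]-f0>df: break")
open('mot.py','w').write(s)
E
python3 - <<'E'
from mot import *
pick((.4697,-.2815))
xy=well(1);r.reach([*xy,.265],o(77));line(xy,.206,speed=.2);r.wait(.2)
S=r.snapshot("side");T=r.snapshot("top")
cv2.imwrite("pics/c3.png",np.hstack([cv2.resize(S["frame"][130:280,260:360,::-1],None,fx=4,fy=4)]))
print(touch(xy,.206,.1995,df=.6))
print(r.sense()["clock"])
E
```

```text
down err [ 0.0005 -0.0002  0.0015]
grip 0.0289 20.0
  z 0.2053 act 0.2052 f 0.18
  z 0.2046 act 0.2045 f 0.09
  z 0.2039 act 0.2038 f -0.72
  z 0.2032 act 0.2032 f 0.33
  z 0.2025 act 0.2024 f 0.91
(0.20249999999999996, np.float64(0.9095205145863561))
17.1417
```

View pics/c3.png

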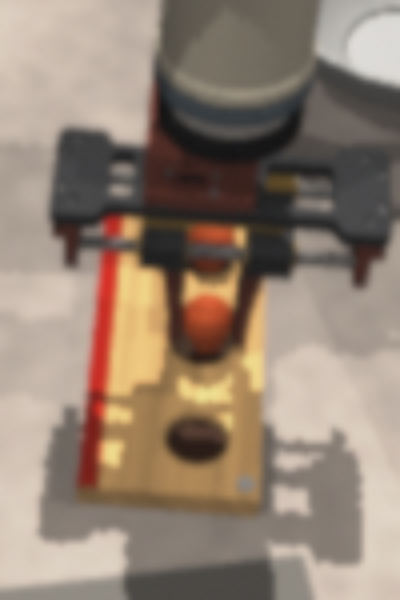

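The side crop shows the second knob held upright over well 1. The force noise is about 0.7 N, so I'll average the readings and continue.

```bash
python3 - <<'E'
s=open('mot.py').read()
i=s.index("def touch");j=s.index("def pick")
s=s[:i]+'''def fm(n=4):
    v=[]
    for _ in range(n): r.wait(.03);v.append(fz())
    return np.mean(v)
def touch(xy,z0,z1,df=1.2,step=.0006):
    """lower in small steps until the mean upward force grows by df"""
    r.wait(.2);f0=fm(6);z=z0;tr=[]
    while z>z1:
        z-=step;line(xy,z,speed=.02);f=fm()-f0;tr.append((round(z*1e3,1),round(f,2)))
        if f>df: break
    print("touch",tr);return z
'''+s[j:].replace('"touch",touch(xy,.206,.1985)','touch(xy,.204,.1988)').replace(".206",".204").replace("speed=.2)\n    s=","speed=.2);r.wait(.1)\n    s=")
open('mot.py','w').write(s)
E
python3 - <<'E'
from mot import *
xy=well(1);line(xy,.2045,speed=.05);touch(xy,.2045,.1988);print(r.sense()["tcp_pos"][2],r.sense()["clock"])
E
```

```text
touch [(203.9, np.float64(-0.13)), (203.3, np.float64(-0.39)), (202.7, np.float64(0.04)), (202.1, np.float64(-0.3)), (201.5, np.float64(0.12)), (200.9, np.float64(-0.08)), (200.3, np.float64(0.06)), (199.7, np.float64(-0.03)), (199.1, np.float64(0.01)), (198.5, np.float64(1.84))]
0.19878574822159262 21.625
```

```bash
python3 - <<'E'
from mot import *
def ball(s):
    out=[]
    for c,a_,m in blobs(red(hsv(s)),40,600,(295,175,335,262)):
        ys,xs=np.nonzero(m);out.append((a_,np.round(c,2),xs.min(),xs.max(),ys.min(),ys.max()))
    return out
A=r.snapshot("side");q=r.sense();r.let_go();r.wait(.1);B=r.snapshot("side");q2=r.sense()
print(ball(A),ball(B),"f",q["contact_force"],q2["contact_force"],q["tcp_pos"][2],q2["tcp_pos"][2])
cv2.imwrite("pics/ab.png",np.hstack([cv2.resize(k["frame"][180:270,285:345,::-1],None,fx=6,fy=6,interpolation=cv2.INTER_CUBIC) for k in(A,B)]))
line(well(1),.27,speed=.25);print(r.sense()["clock"])
E
```

```text
[(np.int32(48), array([312.81, 190.9 ]), np.int64(307), np.int64(318), np.int64(189), np.int64(193)), (np.int32(144), array([310.54, 212.12]), np.int64(305), np.int64(317), np.int64(206), np.int64(220))] [(np.int32(54), array([312.78, 190.81]), np.int64(306), np.int64(318), np.int64(189), np.int64(193)), (np.int32(148), array([310.99, 212.54]), np.int64(305), np.int64(317), np.int64(206), np.int64(220))] f [-0.74398633 -0.54110803  2.58206404] [0.30781853 1.11644953 0.56671679] 0.19881635878699894 0.1985091057679494
23.275
```

View pics/ab.png

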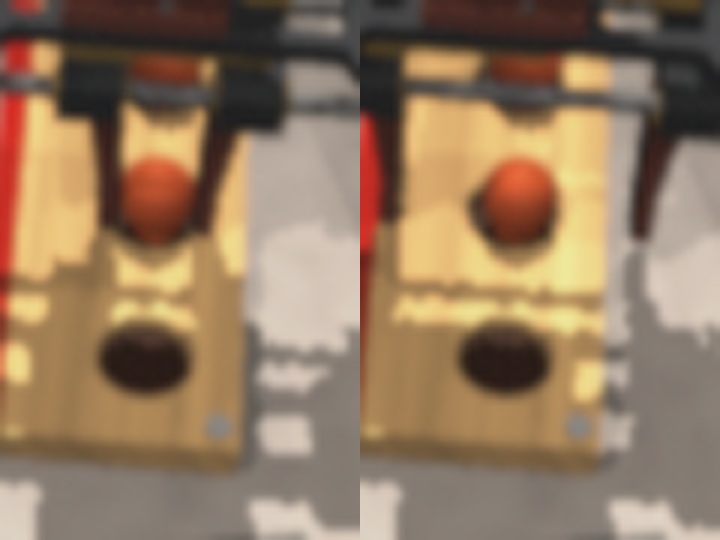

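After release the knob barely moved, under 0.5 px. The tool also sank freely and the force went to about 0, so it was the knob resting on the floor and there was no drop. Next is the third knob.

```bash
sed -i 's/\.204/.2025/g;s/\.1988)/.1975)/' mot.py; python3 - <<'E'
from mot import *
pick((.565,-.379));place(well(0))
xb=np.array([.508,.3865]);u=np.array([np.cos(np.radians(9.8)),np.sin(np.radians(9.8))])
g=xb-.035*u
r.reach([*g,.27],o(9.8))
S=r.snapshot("side");cv2.imwrite("pics/s3.png",S["frame"][:,:,::-1]);T=r.snapshot("top");cv2.imwrite("pics/t3.png",T["frame"][:,:,::-1])
h=hsv(T)
for c,a_,m in blobs(red(h),30,110,(235,155,320,200)): print("ball",a_,ray(T,c,.028)[0])
print([np.round(well(k),4) for k in range(3)],r.sense()["clock"])
cv2.imwrite("pics/c5.png",np.vstack([np.hstack([cv2.resize(k["frame"][y:y+95,x:x+95,::-1],None,fx=4,fy=4) for k,x,y in((T,230,140),(S,265,175))])]))
E
```

```text
down err [ 0.0008 -0.      0.0027]
grip 0.0289 20.0
touch [(201.9, np.float64(0.18)), (201.3, np.float64(-0.05)), (200.7, np.float64(0.48)), (200.1, np.float64(-0.02)), (199.5, np.float64(0.11)), (198.9, np.float64(0.05)), (198.3, np.float64(0.42)), (197.7, np.float64(5.9))]
over err [-0.0001 -0.0012 -0.0005] 0.1977000000000001
open 0.0289
t 33.3417
ball 89 [0.63302898 0.07405996 0.028     ]
ball 89 [0.61741628 0.00550738 0.028     ]
ball 91 [ 0.60143858 -0.06186819  0.028     ]
[array([ 0.6001, -0.0619]), array([0.6158, 0.0064]), array([0.6316, 0.0746])] 35.1417
```

View pics/c5.png

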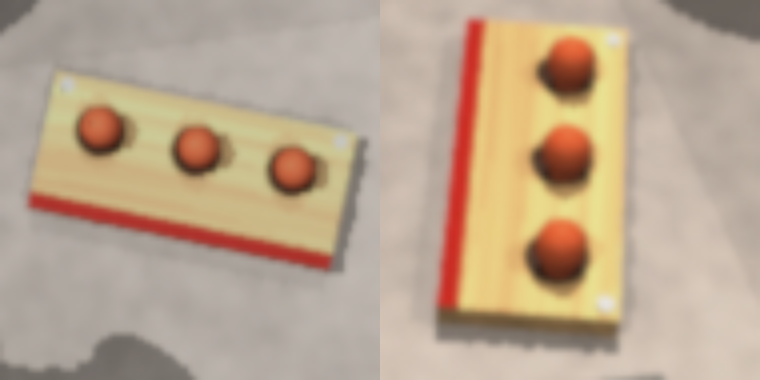

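All three knobs stand upright in their wells. Next is the bar, gripped 35 mm off its middle so the fingers open between two knobs.

```bash
python3 - <<'E'
from mot import *
xb=np.array([.508,.3865]);u=np.array([np.cos(np.radians(9.8)),np.sin(np.radians(9.8))])
g=xb-.035*u
line(g,.1995,speed=.15);r.wait(.3);print(np.round(r.sense()["tcp_pos"]-[*g,.1995],4))
r.grab(50);s=r.sense();print("grip",s["opening"],s["gripper_force"],np.round(s["tcp_pos"],4))
line(g,.2145,speed=.08)
p=C-.085*X-.035*Y
r.reach([.44,.25,.2145],o(45));r.reach([*p,.2145],o(77));r.wait(.2)
T=r.snapshot("top");S=r.snapshot("side");s=r.sense();print(s["opening"],np.round(s["tcp_pos"]-[*p,.2145],4),s["clock"])
for n,k,roi in(("t",T,(235,180,330,230)),("s",S,(240,165,300,270))):
    for c,a_,m in blobs(cv2.inRange(hsv(k),(0,0,185),(180,60,255)),30,900,roi): print(n,a_,c,rect(k,m,.045))
cv2.imwrite("pics/c6.png",np.hstack([cv2.resize(k["frame"][y:y+110,x:x+100,::-1],None,fx=4,fy=4) for k,x,y in((T,230,140),(S,240,165))]))
E
```

```text
[0.0002 0.0002 0.0012]
grip 0.01523063396142852 49.995542764663696 [0.4735 0.3805 0.1995]
0.015792417199598306 [-0.      0.0009  0.    ] 39.6083
t 193 [257.87046632 201.76683938] ((546.0324096679688, 65.17583465576172), (16.71837043762207, 86.55740356445312), 89.0781478881836)
t 208 [309.46153846 204.63942308] ((534.5870971679688, -78.08345031738281), (18.561595916748047, 87.00835418701172), 85.08892059326172)
t 64 [241.34375  204.109375] ((539.5780639648438, 111.24755859375), (38.86289596557617, 12.020590782165527), 77.56818389892578)
s 51 [292.58823529 166.35294118] ((595.3590698242188, 142.6053924560547), (10.67609691619873, 32.55098342895508), 82.85897064208984)
s 144 [266.20833333 213.75      ] ((512.9923706054688, 2.417278289794922), (70.45420837402344, 15.210935592651367), 78.43882751464844)
s 722 [248.09141274 224.17313019] ((473.5285339355469, -21.683998107910156), (124.2976303100586, 43.894317626953125), 85.2667007446289)
s 30 [264.5 229.4] ((503.00244140625, -44.45344924926758), (8.269058227539062, 15.319794654846191), 82.56739807128906)
s 72 [284.41666667 265.31944444] ((532.6710205078125, -140.9221954345703), (14.55528450012207, 22.54366683959961), 81.93692016601562)
```

View pics/c6.png

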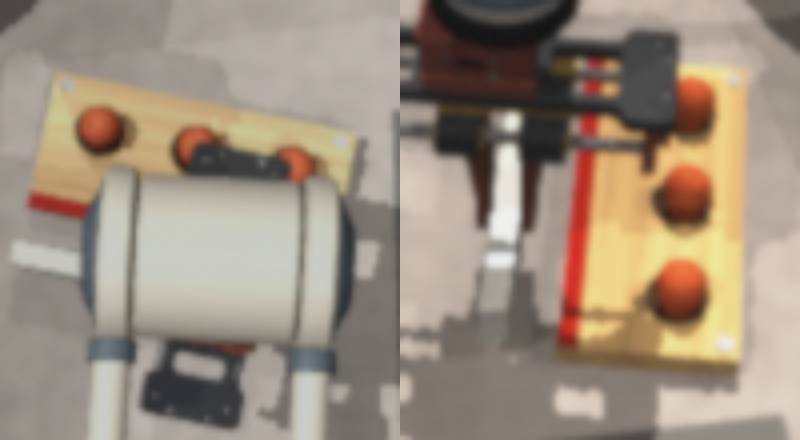

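The bar is held parallel to the front edge, with its left end at about (233,203) in the top view. I'll measure that end against the carrier's own end before lowering.

```bash
cat > edge.py <<'E'
from mot import *
def prof(k,x,z,y0,y1,ch):
    """Y of the strongest brightness edge along carrier-frame line x, height z"""
    ys=np.arange(y0,y1,.0005);P=np.c_[C+x*X+ys[:,None]*Y,np.full(len(ys),z)]
    q=P@np.array(k["R"]).T+k["t"];u=(k["fx"]*q[:,0]/q[:,2]+k["cx"]).astype(np.float32);v=(k["fy"]*q[:,1]/q[:,2]+k["cy"]).astype(np.float32)
    I=cv2.remap(k["frame"],u[None],v[None],cv2.INTER_LINEAR)[0].astype(float)
    I=I.mean(1) if ch is None else I[:,0]-I[:,2]
    I=cv2.GaussianBlur(I[None],(9,1),2)[0];d=np.abs(np.gradient(I));d[:4]=d[-4:]=0;w=d*(d>.5*d.max())
    return (ys*w).sum()/w.sum()
E
python3 - <<'E'
from edge import *
T=r.snapshot("top");S=r.snapshot("side")
b=[prof(T,x,.045,.09,.13,None) for x in(-.088,-.085,-.082)];c=[prof(T,x,.016,.095,.125,1) for x in(-.02,0,.02)]
print("top bar",np.round(b,4),"car",np.round(c,4))
E
```

```text
top bar [0.1097 0.1103 0.1104] car [0.1106 0.1106 0.1107]
```

The bar's end is within 0.5 mm of the carrier's end, so I'll place it.

```bash
python3 - <<'E'
from edge import *
def at(x): return C+x*X-.035*Y
line(at(-.064),.2145,speed=.08);line(at(-.064),.2015,speed=.05)
z=touch(at(-.064),.2015,.1975,df=2.0)
r.wait(.1);fx=lambda:np.mean([(r.wait(.03),r.sense()["contact_force"][:2]@X)[1] for _ in range(3)])
f0=fx();x=-.064;tr=[]
while x<-.055:
    x+=.0007;line(at(x),z,speed=.02);f=fx()-f0;tr.append((round(x*1e3,1),round(f,1)))
    if f<-7: break
print(tr,np.round((r.sense()["tcp_pos"][:2]-C)@np.c_[X,Y],4))
r.let_go();r.wait(.1);line(at(x),.26,speed=.2);r.reach([.45,.25,.33],o(45));r.wait(.1)
T=r.snapshot("top");S=r.snapshot("side")
for k in(T,S):
  for sg in(1,-1):
    q=lambda x,z,ch:np.mean([prof(k,x+d,z,*sorted((sg*.095,sg*.13)),ch) for d in(-.003,0,.003)])
    print("end",sg,"bar",round(q(-.058,.03,None),4),"car",round(q(-.02,.016,1),4))
print(r.sense()["clock"])
cv2.imwrite("pics/c7.png",np.hstack([cv2.resize(k["frame"][y:y+110,x:x+95,::-1],None,fx=4,fy=4,interpolation=cv2.INTER_CUBIC) for k,x,y in((T,230,140),(S,255,165))]))
E
```

```text
touch [(200.9, np.float64(-0.09)), (200.3, np.float64(-0.03)), (199.7, np.float64(1.12)), (199.1, np.float64(3.94))]
[(-63.3, np.float64(-4.3)), (-62.6, np.float64(-4.9)), (-61.9, np.float64(-5.6)), (-61.2, np.float64(-4.8)), (-60.5, np.float64(-5.4)), (-59.8, np.float64(-4.6)), (-59.1, np.float64(-4.6)), (-58.4, np.float64(-4.7)), (-57.7, np.float64(-6.4)), (-57.0, np.float64(-9.5))] [-0.0579 -0.0347]
end 1 bar 0.109 car 0.1107
end -1 bar -0.114 car -0.1101
end 1 bar 0.1118 car 0.1113
end -1 bar -0.1102 car -0.1116
49.2
```

View pics/c7.png

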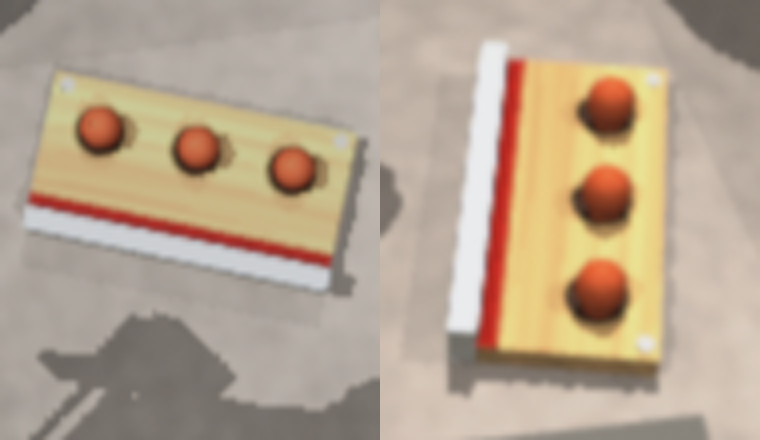

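The bar lies against the front edge with its ends level to about 1 mm, and the knobs are upright. With time left, I'll press its middle gently with closed fingers to seat it fully, then retreat and check.

```bash
python3 - <<'E'
from edge import *
at=lambda x:C+x*X
r.grab(10);r.reach([*at(-.10),.25],o(77));line(at(-.10),.191,speed=.2);line(at(-.083),.191,speed=.06)
r.wait(.1);fx=lambda:np.mean([(r.wait(.03),r.sense()["contact_force"][:2]@X)[1] for _ in range(3)])
f0=fx();x=-.083;tr=[]
while x<-.0765:
    x+=.0008;line(at(x),.191,speed=.03);f=fx()-f0;tr.append((round(x*1e3,1),round(f,1)))
    if f<-5: break
print(tr);line(at(-.10),.191,speed=.1);line(at(-.10),.26,speed=.25);r.reach([.42,.2,.35],o(45));r.wait(.1)
T=r.snapshot("top");S=r.snapshot("side")
cv2.imwrite("pics/c8.png",np.hstack([cv2.resize(T["frame"][150:270,225:450,::-1],None,fx=2,fy=2),cv2.resize(S["frame"][170:410,210:360,::-1],None,fx=2,fy=2)[:240*2][::2,::2]]) if 0 else np.hstack([cv2.resize(T["frame"][150:270,225:450,::-1],(450,240)),S["frame"][170:410,210:380,::-1]]))
h=hsv(T)
for c,a_,m in blobs(red(h),30,110,(235,155,320,200)): print("ball",a_,ray(T,c,.028)[0])
for nm,m in(("yel",yel(h)),("punch",cv2.inRange(h,(0,0,135),(180,60,255)))):
    for c,a_,_ in blobs(m,30,300,(330,172,438,250)): print(nm,a_,c)
print(r.sense()["clock"])
E
```

```text
[(-82.2, np.float64(-0.2)), (-81.4, np.float64(0.1)), (-80.6, np.float64(0.5)), (-79.8, np.float64(0.0)), (-79.0, np.float64(-0.2)), (-78.2, np.float64(0.5)), (-77.4, np.float64(0.1)), (-76.6, np.float64(0.2)), (-75.8, np.float64(-1.8))]
ball 87 [0.63314135 0.07437197 0.028     ]
ball 89 [0.61741628 0.00550738 0.028     ]
ball 92 [ 0.6015197  -0.06171934  0.028     ]
yel 103 [381.83495146 185.21359223]
yel 101 [345.92079208 196.84158416]
punch 55 [418.65454545 222.07272727]
57.625
```

View pics/c8.png

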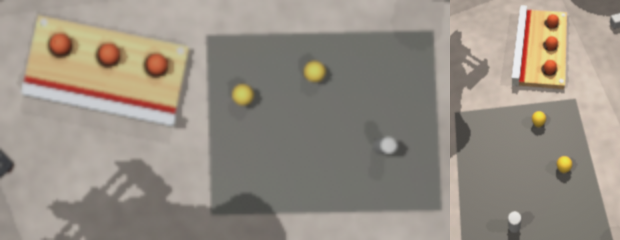

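The brass knobs and punch are where they were, the copper knobs are upright, and the bar is flush and level. The arm is clear, so I'm handing in.

```bash
python3 -c "
from station import r
print(r.hand_in())"
```

```text
the job is handed in; nothing more can be done
None
```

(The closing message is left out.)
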